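# Surface-probe check of the yellow dry-block heater

### The arm

A 6-joint arm with a two-finger parallel gripper is mounted at the origin on the work surface. World frame = base frame: x ahead of the robot, y to its left, z up, the work surface at z = 0. Lengths are in mm, angles in degrees, forces in N, time in s.
With the tool pointing down it reaches from about 300 to 850 mm from the base axis. Payload 4.2 kg.
Tool frame: the origin (TCP) lies at the very end of the fingers, on their centre line; the grasp point (between the pads) lies 19 mm behind it; z points along the fingers, y is the line along which they close (so a half turn about z gives the same grasp; the last joint's range is limited). The gripper opens to 91 mm and grips with 3 to 60 N. Pads are 32 mm wide; open, the fingers measure 118 mm over their backs; the gripper's body (76 mm by 178 mm) begins 60 mm behind the grasp point.
Start: joints at [-70.646, 18.312, 89.639, -0, 72.044, -1.146], TCP at [201.377, -538.6, 213.976] pointing down, gripper open.
Joint ranges: [-177.97, 177.97], [-48.28, 115.42], [12.27, 149.76], [-77.06, 257.06], [2.81, 150.46], [-146.56, 146.56]. Speed limits (degrees/s): [147.25, 147.25, 180, 180, 180, 180].

### API

Orientations are given as [roll, pitch, yaw] about the fixed x, y, z axes, in that order (R = Rz(yaw) Ry(pitch) Rx(roll)).
In Python, from workcell import env, grab_frame gives the robot as it stands. The module is installed in compiled form; this text tells all that it offers.
- The arm moves only by the tool move_arm, never from a script. Its argument "plan" is a list of rows, each an object of numbers: "tx", "ty", "tz": the shift along the tool's x, y, z in cm; "wx", "wy", "wz": the turn, a rotation vector about the tool's x, y, z in rad. In form: [{"tx": .., "ty": .., "tz": .., "wx": .., "wy": .., "wz": ..}, ...]. A call has 1 to 12 rows; each row shifts and turns the commanded pose from where the row before left it, along the tool's axes as they then stand; what a row does not reach is not made up. A row lasts 1/12 s, in which the tool goes at most 41.7 mm and 7.16 degrees, less where a joint would pass 70% of its speed; a pose out of reach is approached as far as the arm can. A call is refused whole if a number of a shift passes 4.17 or a number of a turn 0.125, either way. A call with a gripper value outside its range is refused whole. "gripper" is the finger opening in cm, from 0 to 9.12, set as the call begins (left out, the last holds). The fingers move at their own pace and stop on an object; "force" is the grip in N (left out, the last holds). Time passes only in rows, so rows that do not move let the fingers close. It gives the time, the measured TCP pose, the force, the opening and the grip force at its end, in the units of the state.
- env.state(): the state, without advancing time (a new reading comes with each control period).
- grab_frame(name): name is "scene" or "top" or "wrist"; returns a dict with "color" (480x640x3 uint8, red, green, blue), "vfov" (degrees; the focal length in pixels is half the picture's height over the tangent of half this angle, whatever the lens; pixels are square), "cx", "cy" (the principal point, pixels), "k1" (the pictures are not rectified: a ray, as slopes to the right and down, at radius r is drawn at 1 + k1 r^2 times it, then the intrinsics apply), "view" (4x4, takes a point from world to camera coordinates). Camera axes: x right, y up, looking along -z (the intrinsics and any distortion apply to the point x, -y, -z); pixel columns grow to the right and rows downward; lengths in mm; the calibration is good to about 2 mm. A picture is of the moment at which its call begins. There is no depth.
- env.job_done(): hands the job in; it is judged then, once.
The state is a dict: "time_s": time; "qpos": joint angles; "qvel": joint speeds; "effort": joint torques, N m; "ee_pos": TCP position; "ee_rot": TCP orientation; "force": force on the tool from outside, world axes, zero at the start; "torque": the same for the moment, N m; "gripper_width": finger opening in mm; "gripper_force": force on a finger pad.
Only numpy, scipy, OpenCV 4.12 (cv2) and the standard library are available. Lean on these libraries where they do the work, as an engineer would, in place of code of your own. Each camera call takes 0.05 s, during which the arm holds its last target. There are 200 camera calls.

### The job

Take the orange surface-temperature probe out of its grey stand and set its steel tip on the black dot of the spring-backed disc of the heater with the yellow ring, with the probe square to the sloping face. Press gently, so that the disc sinks about halfway and never hits its stop, and finish while still holding the probe there in the gripper, steady. Do not press the disc of the blue-ringed heater, and leave all the other things on the bench where they are.

Things in the scene. Friction and masses are not known exactly. Their poses are not given: they have to be found in the camera images.
- probe: Loose probe, 0.11 kg: steel shaft 8 mm thick, 55 mm long, below a square orange handle 24 x 24 mm, 75 mm tall (55 to 130 mm above the tip). Origin at the centre of the flat tip; z points up the handle; x, y square to the handle's sides. It starts upright, hanging by the handle's shoulder on the stand's top, tip 15 mm above the bench, yawed up to 0.2 rad from the stand.
- probe_tip (a point): Centre of the probe's flat tip (same point as the probe's origin).
- probe_grip (a point): Point on the probe's axis 90 mm above the tip, a good place to grip the handle (40 mm of handle above it).
- stand: Fixed grey plastic block, 70 x 70 mm and 70 mm tall, with one upright round hole (14 mm wide, 66 mm deep) in the middle of its top, which holds the probe's shaft. Origin at the centre of its underside, z up. It may stand in any of the three places in the row, the heaters in the other two.
- stand_top (a point): Mouth of the stand's hole, centre of its top.
- yellow: Fixed heater with the YELLOW ring (to be checked): white housing 120 mm deep (x), 100 mm wide (y), top face sloping at 25 degrees down to its own +x side (away from the robot), 60 mm high at that edge, 110 mm on the robot's side. Origin under its centre, z up. The face's outward normal in its own frame is (0.423, 0, 0.906). Mid-face: a flat yellow ring, 60 mm across, around a steel disc.
- yellow_disc (a joint): How far the yellow heater's spring-backed disc has sunk, in m: 0 out, 0.010 at its stop. It slides straight into the face (along the inward normal) against a spring of 0.8 N per mm: 4 N sinks it 5 mm, 8 N takes it to the stop.
- yellow_spot (a point): Centre of the black dot (14 mm across) on the flat outer face of the yellow heater's steel disc, which is 32 mm across, parallel to the sloping face and stands 12 mm proud of it when out. The point moves with the disc. Its z axis is the outward normal of the face, its y axis the heater's y.
- blue: Fixed dry-block heater with the BLUE ring, otherwise just like the yellow one; its disc is not to be pressed.
- blue_disc (a joint): How far the blue heater's disc has sunk, in m, as for the yellow one.
- blue_spot (a point): Centre of the black dot on the blue heater's disc.
- reagent: Bystander: amber reagent bottle with yellow cap, 32 mm across, 65 mm tall, in front of the row on the robot's left. Origin at the centre of its underside.
- stopper: Bystander: black tapered rubber stopper, 30 mm across, 28 mm tall, in front of the row on the robot's right. Origin at the centre of its underside.
- strips: Bystander: white test-strip tub, 52 mm across, 125 mm tall, at the left end of the row. Origin at the centre of its underside.
- slides: Bystander: red open box of glass slides, 85 x 60 x 35 mm, behind the row. Origin at the centre of its underside.
- beaker: Bystander: clear beaker, 64 mm across, 85 mm tall, with wooden sticks up to 137 mm, behind the row. Origin at the centre of its underside.
- rack: Bystander: white tube rack 60 x 200 mm, with capped tubes up to 110 mm tall, behind the row on the robot's right. Origin at the centre of its underside.
Not all that is in view belongs to the job. Of the things that look like the probe, the largest one is meant.

How it is judged:
By the outcome, as a careful person would: the job done as asked, in the order asked, and still so for the second after the job is handed in, while the arm keeps its last pose, push and grip.
It also fails if it takes over 37 s, if anything falls off the work surface, if the arm or the gripper's body presses on something with over 40 N, if the wrist force passes 120 N, or if a joint passes its speed limit or range.

## Working session

There is one attempt and no reset: what is moved stays moved. The work goes in short steps, Python scripts to look and compute and a tool call to move; the robot and the scene stay as the last step left them, time stands still between calls to the robot, and variables do not carry over. Pictures are saved under pics/ and viewed, at most 10 in all, crops included, and the job is handed in when it is done.

Besides the shell and the picture viewer there is one more tool, called after "Call:" as name(argument=value, ...), one argument or row to a line, values as JSON. move_arm: Moves the arm, as the interface text tells. Its arguments: {"type":"object","properties":{"plan":{"type":"array","items":{"type":"object","properties":{"tx":{"type":"number"},"ty":{"type":"number"},"tz":{"type":"number"},"wx":{"type":"number"},"wy":{"type":"number"},"wz":{"type":"number"}}}},"gripper":{"type":"number"},"force":{"type":"number"}},"required":["plan"]}

```bash
mkdir -p pics; cat > h.py <<'E'
import numpy as np, cv2, pickle
from scipy.spatial.transform import Rotation as R
def grab(n, fn=None):
    from workcell import grab_frame
    f=grab_frame(n); pickle.dump(f,open(f'{n}_last.pkl','wb'))
    if fn: cv2.imwrite('pics/'+fn, f['color'][:,:,::-1]); pickle.dump(f,open('pics/'+fn+'.pkl','wb'))
    return f
def load(fn): return pickle.load(open('pics/'+fn+'.pkl','rb'))
def fl(f): return 240/np.tan(np.radians(f['vfov'])/2)
def ray(f,u,v):
    F=fl(f); d=np.array([(u-f['cx'])/F,(v-f['cy'])/F]); s=d.copy()
    for _ in range(30): s=d/(1+f['k1']*(s@s))
    V=np.array(f['view']); Rm=V[:3,:3]; c=-Rm.T@V[:3,3]
    w=Rm.T@np.array([s[0],-s[1],-1]); return c,w/np.linalg.norm(w)
def onz(f,u,v,z):
    c,w=ray(f,u,v); return c+w*(z-c[2])/w[2]
def proj(f,p):
    V=np.array(f['view']); q=V[:3,:3]@np.asarray(p,float)+V[:3,3]
    s=np.array([q[0],-q[1]])/-q[2]; s=s*(1+f['k1']*(s@s)); return s*fl(f)+[f['cx'],f['cy']]
def tri(rs):
    A=np.zeros((3,3));b=np.zeros(3)
    for c,w in rs:
        P=np.eye(3)-np.outer(w,w);A+=P;b+=P@c
    p=np.linalg.solve(A,b); return p,[np.linalg.norm((np.eye(3)-np.outer(w,w))@(p-c)) for c,w in rs]
E
python3 - <<'E'
from h import *
from workcell import env
for n in('scene','top','wrist'):
    f=grab(n,n+'0.png'); V=np.array(f['view']);print(n,f['vfov'],f['cx'],f['cy'],f['k1'],(-V[:3,:3].T@V[:3,3]).round(),V[2,:3].round(2))
print(env.state())
a=[load(n+'0.png')['color'] for n in('scene','top')]
E
```

```text
scene 46.736930580849865 321.23283506140103 244.80176872819064 0.05405236949379449 [1246. -718.  787.] [ 0.52 -0.64  0.56]
top 55.60882527847685 319.13051649844857 236.32576799674752 -0.10918256148751486 [ 517.  100. 1109.] [-0.05  0.    1.  ]
wrist 68.40785357659922 318.2709787144331 240.6855790680296 -0.0096147756803656 [ 267. -514.  383.] [0.24 0.09 0.97]
{'time_s': 0.15, 'qpos': array([-7.06454432e+01,  1.83439543e+01,  8.96901692e+01, -1.05298338e-03,
        7.20445805e+01, -1.14553844e+00]), 'qvel': array([ 0.06900121, -0.21126008, -0.1940943 , -0.07574888, -0.06285202,
       -0.06338461]), 'effort': array([-6.02203454e-05, -4.12773371e+01, -2.32155186e+01,  7.26963789e-02,
        4.33045859e-02, -8.45349382e-05]), 'ee_pos': array([ 201.24223384, -538.22601979,  213.30735505]), 'ee_rot': array([-1.79921292e+02, -5.72403700e-04,  2.05004202e+01]), 'force': array([-0.40327221,  0.13278574,  0.49004265]), 'torque': array([-0.00295785,  0.06224713,  0.00091017]), 'gripper_force': 0.0, 'gripper_width': 91.03344479059075}
```

View pics/scene0.png

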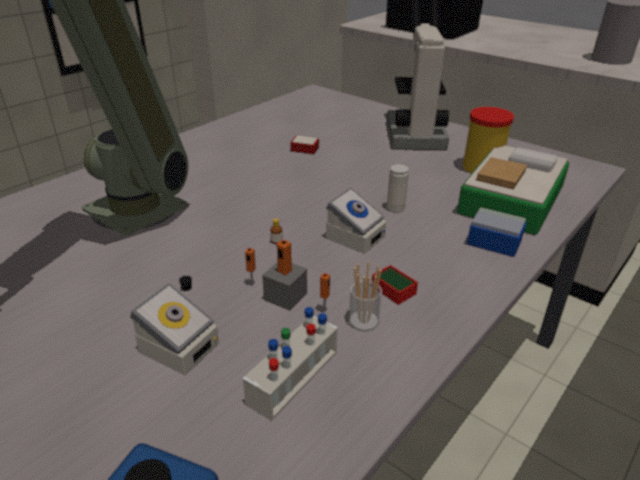

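View pics/top0.png

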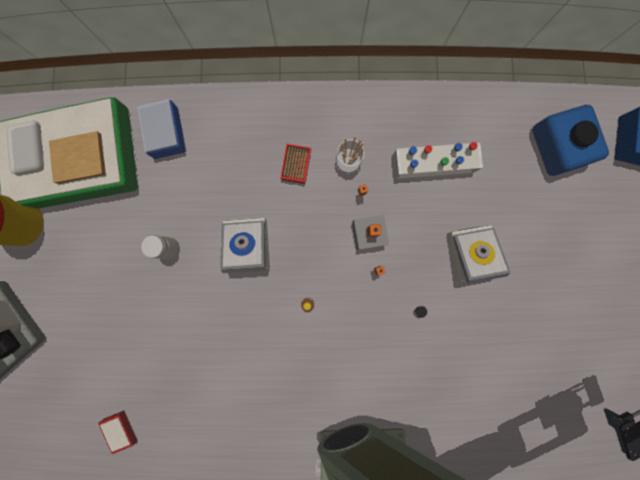

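The stand sits mid-row: stand and probe are at top (375,230), the yellow heater at (482,253), and the blue one at (242,243). Two small decoys stand at top (363,190) and (379,271), with the stopper at (421,312).

```bash
cat >> h.py <<'E'
def blobs(f,kind,amin=15):
    hsv=cv2.cvtColor(f['color'],cv2.COLOR_RGB2HSV); lo,hi={'orange':((4,170,60),(14,255,255)),'yellow':((18,140,90),(32,255,255))}[kind]
    m=cv2.inRange(hsv,lo,hi); n,l,s,c=cv2.connectedComponentsWithStats(m)
    return m,l,[(i,s[i],c[i]) for i in range(1,n) if s[i][4]>=amin]
E
python3 - <<'E'
from h import *
for n in('scene0.png','top0.png'):
    f=load(n)
    for k in('orange','yellow'):
        print(n,k,[(s[1].tolist(),s[2].round(1).tolist()) for s in blobs(f,k)[2]])
t=load('top0.png');s=load('scene0.png')
print('probe top',onz(t,375,229.5,145)); print(tri([ray(t,482.5,252.5),ray(s,175,313)]),tri([ray(t,375,229.5),ray(s,285,242)]))
print('stopper',onz(t,421,312,14),'dec',onz(t,363,190,60),onz(t,379,271,60), 'stand', [onz(t,u,v,70).round() for u,v in((354,219),(384,216),(388,247),(358,251))])
E
```

```text
scene0.png orange [([471, 118, 39, 10, 65], [488.5, 124.4]), ([272, 227, 9, 6, 39], [276.0, 229.6]), ([277, 241, 14, 33, 332], [284.2, 257.3]), ([246, 249, 8, 23, 130], [250.1, 260.0]), ([321, 274, 8, 24, 163], [324.3, 285.4]), ([391, 285, 19, 8, 26], [400.0, 288.5])]
scene0.png yellow [([472, 127, 37, 42, 577], [490.4, 142.3]), ([274, 219, 5, 8, 33], [275.8, 222.3]), ([159, 303, 30, 25, 353], [172.8, 316.4])]
top0.png orange [([359, 185, 8, 9, 46], [362.7, 189.0]), ([0, 201, 5, 30, 34], [2.5, 215.3]), ([369, 225, 12, 11, 92], [374.2, 230.0]), ([375, 267, 10, 8, 47], [379.4, 270.2])]
top0.png yellow [([2, 196, 21, 13, 46], [11.8, 201.7]), ([470, 242, 25, 22, 258], [481.3, 253.4]), ([303, 302, 8, 9, 58], [306.6, 305.8])]
probe top [580.22510985 -22.01728847 145.        ]
(array([ 529.59249379, -272.47295789,   90.92137175]), [np.float64(1.6667975438844946), np.float64(1.666797543884485)]) (array([581.2196416 , -20.96900606, 145.74687785]), [np.float64(1.4123474719823947), np.float64(1.4123474719825764)])
stopper [ 388.13722721 -146.67937227   14.        ] dec [678.18708835  -6.70871595  60.        ] [489.76966677 -40.28910245  60.        ] stand [array([610.,  16.,  70.]), array([616., -53.,  70.]), array([545., -61.,  70.]), array([536.,   8.,  70.])]
```

View pics/wrist0.png

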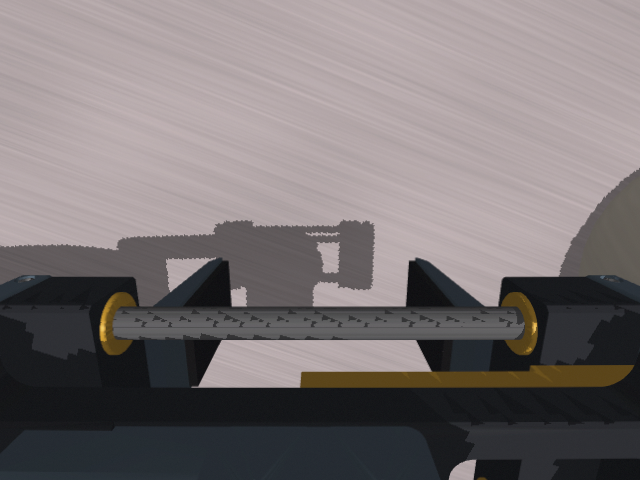

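Call:
move_arm(
  plan=[
    {"tx": 3.49,"ty": -1.36,"tz": -0.86},
    {"tx": 3.49,"ty": -1.36,"tz": -0.86},
    {"tx": 3.49,"ty": -1.36,"tz": -0.86},
    {"tx": 3.49,"ty": -1.36,"tz": -0.86},
    {"tx": 3.49,"ty": -1.36,"tz": -0.86},
    {"tx": 3.49,"ty": -1.36,"tz": -0.86},
    {"tx": 3.49,"ty": -1.36,"tz": -0.86},
    {"tx": 3.49,"ty": -1.36,"tz": -0.86},
    {"tx": 3.49,"ty": -1.36,"tz": -0.86},
    {"tx": 3.49,"ty": -1.36,"tz": -0.86},
    {"wz": 0.12},
    {"wz": 0.12},
  ],
)

```text
schema error: expected keys tx, ty, tz, wx, wy, wz
```

Call:
move_arm(
  plan=[
    {"wz": 0.118},
    {},
    {},
  ],
)

```text
schema error: expected keys tx, ty, tz, wx, wy, wz
```

```bash
python3 - <<'E'
from h import *
from workcell import env
f=grab('wrist','w1.png');s=env.state();print(s['ee_pos'],s['ee_rot'],s['qpos'],s['time_s'],s['force'])
print(proj(f,[530,-272,91]),proj(f,[580,-22,145]))
E
```

```text
[ 201.27986332 -538.31989262  213.45430739] [-1.79941064e+02 -2.49422432e-03  2.04978355e+01] [-7.06463596e+01  1.83374017e+01  8.96781809e+01  1.38428958e-03
  7.20433910e+01 -1.14462392e+00] 0.2 [-0.19023527 -0.49960613  0.34013926]
[  90.13558035 -425.30684423] [-461.24316221 -889.846635  ]
```

View pics/w1.png

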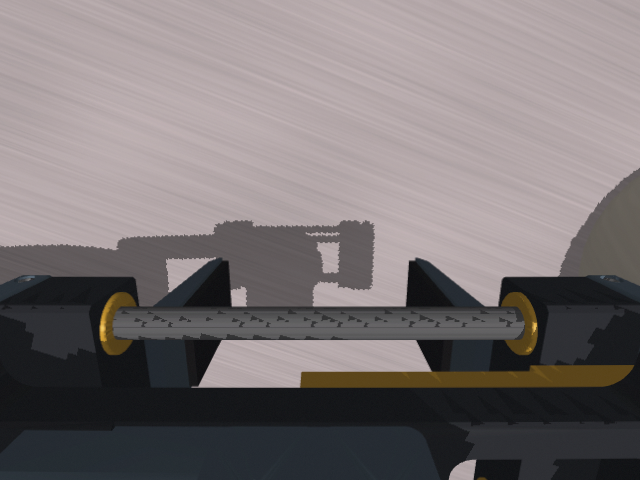

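The move was refused because every row needs all six keys, so the picture is unchanged. I'll resend it in full.

Call:
move_arm(
  plan=[
    {"tx": 3.49,"ty": -1.36,"tz": -0.86,"wx": 0,"wy": 0,"wz": 0},
    {"tx": 3.49,"ty": -1.36,"tz": -0.86,"wx": 0,"wy": 0,"wz": 0},
    {"tx": 3.49,"ty": -1.36,"tz": -0.86,"wx": 0,"wy": 0,"wz": 0},
    {"tx": 3.49,"ty": -1.36,"tz": -0.86,"wx": 0,"wy": 0,"wz": 0},
    {"tx": 3.49,"ty": -1.36,"tz": -0.86,"wx": 0,"wy": 0,"wz": 0},
    {"tx": 3.49,"ty": -1.36,"tz": -0.86,"wx": 0,"wy": 0,"wz": 0},
    {"tx": 3.49,"ty": -1.36,"tz": -0.86,"wx": 0,"wy": 0,"wz": 0},
    {"tx": 3.49,"ty": -1.36,"tz": -0.86,"wx": 0,"wy": 0,"wz": 0},
    {"tx": 3.49,"ty": -1.36,"tz": -0.86,"wx": 0,"wy": 0,"wz": 0},
    {"tx": 3.49,"ty": -1.36,"tz": -0.86,"wx": 0,"wy": 0,"wz": 0},
    {"tx": 0,"ty": 0,"tz": 0,"wx": 0,"wy": 0,"wz": 0.12},
    {"tx": 0,"ty": 0,"tz": 0,"wx": 0,"wy": 0,"wz": 0.12},
  ],
)

```text
time_s: 1.2
ee_pos: [482.4, -287.3, 300.1]
ee_rot: [180.0, -0.0, 6.7]
force: [-0.4, -0.1, 0.3]
gripper_width: 91.2
gripper_force: 0.0
```

Call:
move_arm(
  plan=[
    {"tx": 0,"ty": 0,"tz": 0,"wx": 0,"wy": 0,"wz": 0.118},
    {"tx": 0,"ty": 0,"tz": 0,"wx": 0,"wy": 0,"wz": 0},
    {"tx": 0,"ty": 0,"tz": 0,"wx": 0,"wy": 0,"wz": 0},
  ],
)

```text
time_s: 1.45
ee_pos: [480.6, -288.9, 299.7]
ee_rot: [-180.0, 0.0, 0.2]
force: [0.3, -0.1, -0.2]
gripper_width: 91.0
gripper_force: 0.0
```

```bash
python3 - <<'E'
from h import *
from workcell import env
f=grab('wrist','w1b.png');s=env.state();print(s['ee_pos'],s['ee_rot'],s['qpos'],s['time_s'],s['force'])
print(proj(f,[530,-272,91]),proj(f,[580,-22,145]))
E
```

```text
[ 480.4770771  -288.99896379  299.81650215] [-1.79993614e+02  1.52407373e-02  1.39762411e-01] [-3.21997913e+01  1.46945112e+01  8.25054473e+01 -2.77929765e-03
  8.28163343e+01  5.76607951e+01] 1.5 [-0.52100901 -1.3418831   0.35481924]
[302.03001766 169.8189657 ] [ 13.40562696 115.11555569]
```

View pics/w1b.png

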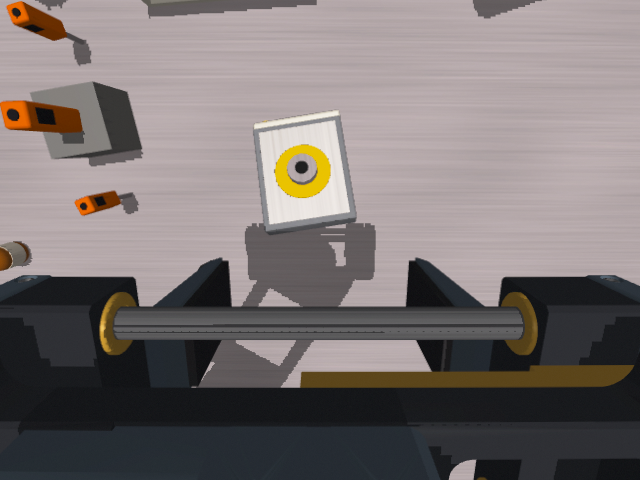

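Wrist view: the yellow ring is centred near (302,171), its black dot near (301,167), and the heater's top face runs roughly (255,125)-(340,112)-(355,218)-(265,232). The probe is at (12,115) and the small decoys at (15,12) and (85,205). Next, a second viewpoint towards the probe.

Call:
move_arm(
  plan=[
    {"tx": 0.4,"ty": -3.8,"tz": 0,"wx": 0,"wy": 0,"wz": 0},
    {"tx": 0.4,"ty": -3.8,"tz": 0,"wx": 0,"wy": 0,"wz": 0},
    {"tx": 0.4,"ty": -3.8,"tz": 0,"wx": 0,"wy": 0,"wz": 0},
    {"tx": 0.4,"ty": -3.8,"tz": 0,"wx": 0,"wy": 0,"wz": 0},
    {"tx": 0.4,"ty": -3.8,"tz": 0,"wx": 0,"wy": 0,"wz": 0},
    {"tx": 0.4,"ty": -3.8,"tz": 0,"wx": 0,"wy": 0,"wz": 0},
    {"tx": 0,"ty": 0,"tz": 0,"wx": 0,"wy": 0,"wz": 0},
    {"tx": 0,"ty": 0,"tz": 0,"wx": 0,"wy": 0,"wz": 0},
  ],
)

```text
time_s: 2.17
ee_pos: [504.6, -59.6, 300.0]
ee_rot: [180.0, -0.0, 0.3]
force: [0.1, -0.2, 0.0]
gripper_width: 91.4
gripper_force: 0.0
```

```bash
python3 - <<'E'
from h import *
from workcell import env
f=grab('wrist','w2.png');s=env.state();print(s['ee_pos'],s['ee_rot'],s['qpos'],s['time_s'],s['force'])
print(proj(f,[530,-272,91]),proj(f,[580,-22,145]))
E
```

```text
[504.63106118 -60.86599929 299.98512496] [ 1.79955357e+02 -1.54287830e-03  1.46718269e-01] [-8.14489014e+00  9.70157950e+00  8.89989442e+01 -4.44667037e-02
  8.12915140e+01  8.17151217e+01] 2.2167 [-0.10201303 -0.39537115 -0.39890323]
[515.66723121 193.81235187] [275.74070045 143.4793054 ]
```

View pics/w2.png

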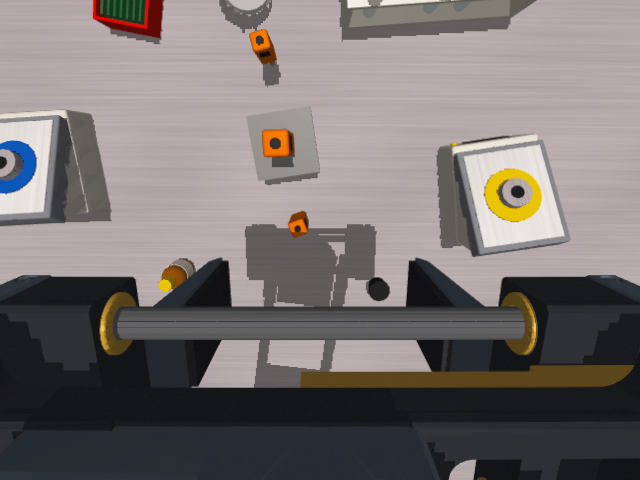

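Second view: the yellow dot is at about (517,192), and the probe's handle top at (275,143), nearly square to the image. The stand's top is around (283,145), and the decoys are at (262,45) and (298,225). Next I triangulate.

```bash
cat > m.py <<'E'
from h import *
def face(f):
    hsv=cv2.cvtColor(f['color'],cv2.COLOR_RGB2HSV)
    m,l,b=blobs(f,'yellow',300); i=max(b,key=lambda t:t[1][4]); x,y,w,h=i[1][:4]
    sub=(f['color'].astype(int).max(2)[y:y+h,x:x+w]<70).astype(np.uint8)
    n,l2,s,c=cv2.connectedComponentsWithStats(sub); j=1+np.argmax(s[1:,4]); dot=c[j]+[x,y]
    wm=((hsv[:,:,2]>205)&(hsv[:,:,1]<30)).astype(np.uint8); wm[max(0,y):y+h,x:x+w]|=(m[y:y+h,x:x+w]>0)
    wm[y+5:y+h-5,x+5:x+w-5]=1
    n,l3,s3,_=cv2.connectedComponentsWithStats(cv2.morphologyEx(wm,cv2.MORPH_OPEN,np.ones((3,3))))
    k=l3[int(dot[1]),int(dot[0])]; cs,_=cv2.findContours((l3==k).astype(np.uint8),cv2.RETR_EXTERNAL,cv2.CHAIN_APPROX_NONE)
    h=cv2.convexHull(max(cs,key=cv2.contourArea)); q=cv2.approxPolyDP(h,6,True)[:,0]
    (ec,ax,an)=cv2.fitEllipse(cv2.convexHull(cv2.findNonZero((m*(l==i[0])))))
    return dot,s[j][4],ec,ax,q
def handle(f,near):
    m,l,b=blobs(f,'orange',60); i=min(b,key=lambda t:np.hypot(*(t[2]-near)))
    return l==i[0],i
if __name__=='__main__':
    a,b=load('w1b.png'),load('w2.png')
    A,B=face(a),face(b)
    for q in(A,B): print(q[0],q[1],q[2],q[3],q[4].tolist())
    t=load('top0.png')
    print('dot',tri([ray(a,*A[0]),ray(b,*B[0])])); print('ring',tri([ray(a,*A[2]),ray(b,*B[2])]))
    mk,i=handle(b,np.array([277,143])); print(i[1:])
    cv2.imwrite('pics/crop.png',np.hstack([cv2.resize(b['color'][y:y+100,x:x+100,::-1],(400,400),interpolation=cv2.INTER_NEAREST) for x,y in((235,95),(465,125))]))
E
python3 m.py
```

```text
[479.9983165  368.47811448] 594 (471.5018005371094, 376.4280700683594) (23.887557983398438, 379.40338134765625) [[639, 0], [639, 479], [0, 479], [0, 0]]
[479.9983165  368.47811448] 594 (466.4638671875, 376.554931640625) (23.23417854309082, 391.66845703125) [[639, 0], [639, 479], [0, 479], [0, 0]]
dot (array([-43194.53214025, -33785.56844989, -63441.2383714 ]), [np.float64(63.415491372604315), np.float64(63.41549137260493)])
ring (array([11847.04267768,  7618.61126243, 16262.16796178]), [np.float64(2.3041115885379027), np.float64(2.304111588540523)])
(array([262, 129,  32,  28, 336], dtype=int32), array([278.50595238, 144.67261905]))
```

View pics/crop.png

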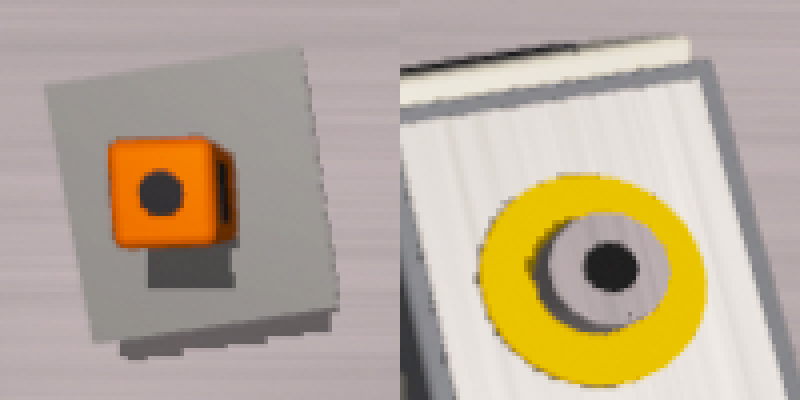

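```bash
python3 - <<'E'
s=open('m.py').read()
s=s.replace("hsv=cv2.cvtColor(f['color'],cv2.COLOR_RGB2HSV)","f=dict(f); f['color']=f['color'].copy(); f['color'][258:]=0; hsv=cv2.cvtColor(f['color'],cv2.COLOR_RGB2HSV)",1)
i=s.index("    mk,i=handle"); s=s[:i]+'''
    def dark(f,u,v,r=7):
        x,y=max(0,u-r),v-r; d=(f['color'].astype(int)[y:v+r,x:u+r].max(2)<90).astype(np.uint8)
        n,l,s,c=cv2.connectedComponentsWithStats(d); j=1+np.argmax(s[1:,4]); return c[j]+[x,y],s[j]
    da,db=dark(a,12,115),dark(b,275,143); print(da,db); p,e=tri([ray(a,*da[0]),ray(b,*db[0])]); print('handle top',p,e)
    c0=[onz(b,235+u/4-.4,95+v/4-.4,p[2]) for u,v in((108,138),(212,136),(219,247),(116,248))]; print(np.round(c0,1))
    # stand
    print('stand',np.round([onz(b,235+u/4-.4,95+v/4-.4,70) for u,v in((46,86),(303,46),(338,308),(94,342))],1))
    hs=cv2.cvtColor(b['color'],cv2.COLOR_RGB2HSV); print(hs[150,400],hs[160,490],hs[178,450:470:2].tolist())
'''
open('m.py','w').write(s)
E
python3 m.py
```

```text
[301.         166.98230088] 113 (302.3359680175781, 170.92962646484375) (52.51333236694336, 55.521461486816406) [[334, 121], [348, 211], [269, 223], [259, 133]]
[517.2605042  191.45378151] 119 (512.75244140625, 194.73289489746094) (51.56291580200195, 57.45931625366211) [[539, 146], [563, 235], [484, 246], [465, 157]]
dot (array([ 533.0469278 , -271.12876685,   94.95894438]), [np.float64(0.06840411499930477), np.float64(0.06840411499937933)])
ring (array([ 528.42554772, -272.05383454,   85.4700416 ]), [np.float64(0.10240482115004568), np.float64(0.10240482114993564)])
(array([ 12.71028037, 114.45794393]), array([  2,   1,  12,  12, 107], dtype=int32)) (array([274.62790698, 143.08139535]), array([ 2,  2, 10, 11, 86], dtype=int32))
handle top [580.47690874 -20.95924636 144.36439317] [np.float64(0.12978243644365203), np.float64(0.12978243644370863)]
[[592.2  -9.8 144.4]
 [592.7 -32.7 144.4]
 [568.9 -33.8 144.4]
 [568.6 -10.7 144.4]]
stand [[609.4  17.8  70. ]
 [619.8 -51.1  70. ]
 [551.1 -60.8  70. ]
 [541.5   7.5  70. ]]
[178  17 180] [ 13  10 228] [[16, 29, 96], [19, 29, 97], [23, 22, 93], [120, 13, 58], [120, 9, 59], [128, 18, 58], [120, 12, 104], [113, 7, 141], [128, 7, 141], [9, 11, 167]]
```

```bash
python3 - <<'E'
from m import *
a,b=load('w1b.png'),load('w2.png');A,B=face(a),face(b)
qa=A[4].astype(float);qb=B[4].astype(float)
P=np.array([tri([ray(a,*x),ray(b,*y)])[0] for x,y in zip(qa,qb)]);print(P.round(1),P.mean(0))
n=np.cross(P[0]-P[2],P[1]-P[3]);n/=np.linalg.norm(n);n*=np.sign(n[2]);print('n',n,'tilt',np.degrees(np.arccos(n[2])))
for i,j in((3,0),(2,1)): d=P[i]-P[j];print('yaw from y edges',np.degrees(np.arctan2(-d[0],d[1])))
for i,j in((0,1),(3,2)): d=P[i]-P[j];print('yaw from x edges',np.degrees(np.arctan2(d[1],d[0])),np.degrees(np.arctan2(-d[2],np.hypot(*d[:2]))))
E
```

```text
[[ 580.6 -306.1   63.5]
 [ 488.7 -320.   106.8]
 [ 475.9 -237.5  106.1]
 [ 567.9 -223.9   64.8]] [ 528.28959622 -271.88559819   85.28866538]
n [0.40971435 0.05995316 0.9102416 ] tilt 24.461239919410975
yaw from y edges 8.726721407522025
yaw from y edges 8.841988320305738
yaw from x edges 8.614397304075283 25.009027844280165
yaw from x edges 8.409673181122496 23.90935382444836
```

Call:
move_arm(
  plan=[
    {"tx": 2.53,"ty": -1.33,"tz": 0,"wx": 0,"wy": 0,"wz": 0},
    {"tx": 2.53,"ty": -1.33,"tz": 0,"wx": 0,"wy": 0,"wz": 0},
    {"tx": 2.53,"ty": -1.33,"tz": 0,"wx": 0,"wy": 0,"wz": -0.026},
    {"tx": 0,"ty": 0,"tz": 2.5,"wx": 0,"wy": 0,"wz": 0},
    {"tx": 0,"ty": 0,"tz": 3.5,"wx": 0,"wy": 0,"wz": 0},
    {"tx": 0,"ty": 0,"tz": 3.5,"wx": 0,"wy": 0,"wz": 0},
    {"tx": 0,"ty": 0,"tz": 3.5,"wx": 0,"wy": 0,"wz": 0},
    {"tx": 0,"ty": 0,"tz": 3.5,"wx": 0,"wy": 0,"wz": 0},
    {"tx": 0,"ty": 0,"tz": 2.5,"wx": 0,"wy": 0,"wz": 0},
    {"tx": 0,"ty": 0,"tz": 1.5,"wx": 0,"wy": 0,"wz": 0},
    {"tx": 0,"ty": 0,"tz": 0.9,"wx": 0,"wy": 0,"wz": 0},
    {"tx": 0,"ty": 0,"tz": 0,"wx": 0,"wy": 0,"wz": 0},
  ],
)

```text
time_s: 3.22
ee_pos: [579.4, -22.7, 83.9]
ee_rot: [180.0, 0.2, 1.4]
force: [-0.6, -0.4, -0.0]
gripper_width: 91.2
gripper_force: 0.0
```

Call:
move_arm(
  plan=[
    {"tx": 0,"ty": 0,"tz": 0,"wx": 0,"wy": 0,"wz": 0},
  ],
)

```text
time_s: 3.3
ee_pos: [581.1, -22.3, 86.3]
ee_rot: [180.0, -0.0, 1.4]
force: [0.6, 0.5, 0.3]
gripper_width: 91.5
gripper_force: 0.0
```

Call:
move_arm(
  plan=[
    {"tx": 0,"ty": -0.1,"tz": 0,"wx": 0,"wy": 0,"wz": 0},
    {"tx": 0,"ty": 0,"tz": 0,"wx": 0,"wy": 0,"wz": 0},
    {"tx": 0,"ty": 0,"tz": 0,"wx": 0,"wy": 0,"wz": 0},
    {"tx": 0,"ty": 0,"tz": 0,"wx": 0,"wy": 0,"wz": 0},
    {"tx": 0,"ty": 0,"tz": 0,"wx": 0,"wy": 0,"wz": 0},
    {"tx": 0,"ty": 0,"tz": 0,"wx": 0,"wy": 0,"wz": 0},
    {"tx": 0,"ty": 0,"tz": 0,"wx": 0,"wy": 0,"wz": 0},
    {"tx": 0,"ty": 0,"tz": 0,"wx": 0,"wy": 0,"wz": 0},
    {"tx": 0,"ty": 0,"tz": 0,"wx": 0,"wy": 0,"wz": 0},
    {"tx": 0,"ty": 0,"tz": 0,"wx": 0,"wy": 0,"wz": 0},
  ],
  gripper=1.8,
  force=35,
)

```text
time_s: 4.13
ee_pos: [580.6, -20.1, 85.9]
ee_rot: [180.0, 0.0, 1.5]
force: [0.1, 0.4, 0.5]
gripper_width: 27.6
gripper_force: 0.0
```

Call:
move_arm(
  plan=[
    {"tx": 0,"ty": 0,"tz": 0,"wx": 0,"wy": 0,"wz": 0},
    {"tx": 0,"ty": 0,"tz": 0,"wx": 0,"wy": 0,"wz": 0},
  ],
)

```text
time_s: 4.3
ee_pos: [580.6, -20.1, 85.9]
ee_rot: [180.0, 0.0, 1.5]
force: [-1.0, -1.2, 0.1]
gripper_width: 24.2
gripper_force: 35.0
```

Call:
move_arm(
  plan=[
    {"tx": 0,"ty": 0,"tz": -0.8,"wx": 0,"wy": 0,"wz": 0},
    {"tx": 0,"ty": 0,"tz": -2.2,"wx": 0,"wy": 0,"wz": 0},
    {"tx": 0,"ty": 0,"tz": -3,"wx": 0,"wy": 0,"wz": 0},
    {"tx": 0,"ty": 0,"tz": -3,"wx": 0,"wy": 0,"wz": 0},
    {"tx": 0,"ty": 0,"tz": -3,"wx": 0,"wy": 0,"wz": 0},
    {"tx": 0,"ty": 2,"tz": 0,"wx": 0,"wy": 0,"wz": 0},
    {"tx": 0,"ty": 3.8,"tz": 0,"wx": 0,"wy": 0,"wz": 0},
    {"tx": 0,"ty": 3.8,"tz": 0,"wx": 0,"wy": 0,"wz": 0},
    {"tx": 0,"ty": 3.8,"tz": 0,"wx": 0,"wy": 0,"wz": 0},
    {"tx": 0,"ty": 3.8,"tz": 0,"wx": 0,"wy": 0,"wz": 0},
    {"tx": 0,"ty": 3.8,"tz": 0,"wx": 0,"wy": 0,"wz": 0},
    {"tx": 0,"ty": 3,"tz": 0,"wx": 0,"wy": 0,"wz": 0},
  ],
)

```text
time_s: 5.3
ee_pos: [586.3, -262.9, 206.3]
ee_rot: [179.9, -0.0, 1.4]
force: [0.4, 0.0, -0.9]
gripper_width: 23.5
gripper_force: 35.0
```

Call:
move_arm(
  plan=[
    {"tx": 0,"ty": 0,"tz": 0,"wx": 0,"wy": 0,"wz": -0.062},
    {"tx": 0,"ty": 0,"tz": 0,"wx": 0,"wy": 0,"wz": -0.063},
    {"tx": 0,"ty": 0,"tz": 0,"wx": 0,"wy": -0.073,"wz": 0},
    {"tx": 0,"ty": 0,"tz": 0,"wx": 0,"wy": -0.073,"wz": 0},
    {"tx": 0,"ty": 0,"tz": 0,"wx": 0,"wy": -0.073,"wz": 0},
    {"tx": 0,"ty": 0,"tz": 0,"wx": 0,"wy": -0.073,"wz": 0},
    {"tx": 0,"ty": 0,"tz": 0,"wx": 0,"wy": -0.073,"wz": 0},
    {"tx": 0,"ty": 0,"tz": 0,"wx": 0,"wy": -0.071,"wz": 0},
    {"tx": 0,"ty": 0,"tz": 0,"wx": 0,"wy": 0,"wz": 0},
    {"tx": 0,"ty": 0,"tz": 0,"wx": 0,"wy": 0,"wz": 0},
    {"tx": 0,"ty": 0,"tz": 0,"wx": 0,"wy": 0,"wz": 0},
  ],
)

```text
time_s: 6.22
ee_pos: [586.5, -260.1, 206.3]
ee_rot: [180.0, 24.9, 8.6]
force: [-0.1, -1.3, -1.3]
gripper_width: 23.8
gripper_force: 35.0
```

```bash
python3 - <<'E'
from h import *
from workcell import env
P=[]
for i in range(3):
    f=grab('wrist','w3.png');s=env.state();P.append(np.r_[s['ee_pos'],s['ee_rot'],s['force']])
P=np.mean(P,0);print(P.round(2),s['qpos'].round(1),s['gripper_width'])
n=np.array([0.4178,0.0636,0.9063]);sp=np.array([533.2,-271.1,95.9])
Rt=R.from_euler('xyz',P[3:6],degrees=True)
goal=R.from_euler('xyz',[180,25,8.65],degrees=True)
print('shift mm tool',Rt.inv().apply(sp+111*n-P[:3]),'rotvec',(Rt.inv()*goal).as_rotvec())
g=grab('scene','s3.png')
cv2.imwrite('pics/c3.png',np.hstack([cv2.resize(g['color'][200:380,100:280,::-1],(400,400)),cv2.resize(f['color'][60:360,170:470,::-1],(400,400))]))
E
```

```text
[ 5.8623e+02 -2.6033e+02  2.0700e+02  1.7996e+02  2.4870e+01  8.5800e+00
 -3.2000e-01  1.9000e-01 -1.1300e+00] [-19.1  37.3  63.1 -11.6 101.7  62.2] 23.97690644666738
shift mm tool [-2.05677605  2.66916391 12.53055353] rotvec [ 0.00023375 -0.00218522 -0.00105515]
```

View pics/c3.png

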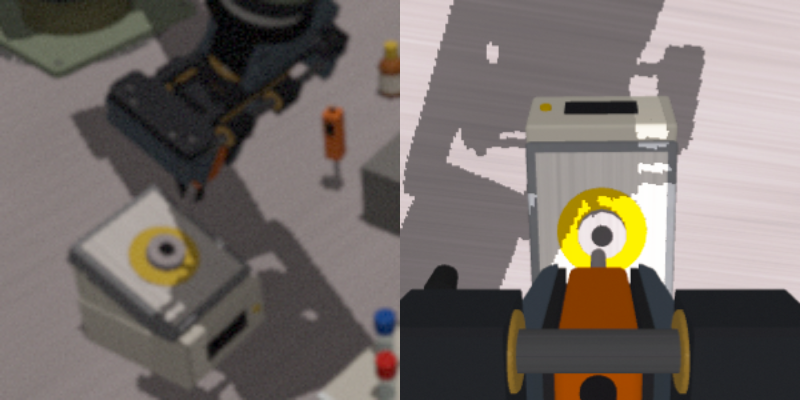

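The probe is held straight. In the wrist view its tip shows at about (318,249), just short of the dot at about (321,236). I'll check both against the calibration.

```bash
python3 - <<'E'
from h import *
f=load('w3.png'); n=np.array([0.4178,0.0636,0.9063]);sp=np.array([533.2,-271.1,95.9])
T=np.array([586.23,-260.33,207.0]);Rt=R.from_euler('xyz',[179.96,24.87,8.58],degrees=True)
tip=T+Rt.apply([0,0,71]);print('pred tip px',proj(f,tip),'pred dot px',proj(f,sp))
g=f['color'].astype(int).max(2)
print(g[228:270:3,306:334:2])
c,w=ray(f,321.3,236.7)
c0=f['color'][225:250,310:335].astype(int); d=(c0.max(2)<110)&(c0.max(2)-c0.min(2)<30); ys,xs=np.nonzero(d);print(xs.mean()+310,ys.mean()+225,len(xs))
E
```

```text
pred tip px [317.80742351 252.34050807] pred dot px [321.00656249 237.59485643]
[[226 241 240 238 240 238 234 187 241 242 239 239 245 242]
 [241 241 241 238 236 119  70  70  70  70 111 240 245 241]
 [240 241 241 238  94  69  69  70  71  72  70  95 245 241]
 [240 241 241 233  69  70  70  71  72  71  70  72 245 242]
 [240 241 240 238 136  71  69  71  70  71  70 118 244 241]
 [240 241 241 238 238 212  70  68  71  70 177 240 244 241]
 [223 241 240 238 239 232 164 180 239 241 240 239 244 240]
 [254 252 237 235 110  98  99  96 100 241 240 239 244 240]
 [254 254 254 250  95  98  99  96  96 180 241 238 247 254]
 [254 254 254 252  96  99  99  97  96 209 254 254 254 254]
 [254 254 254 251  97  99  98  97  94 185 254 254 254 254]
 [145 144 145 143 132 133 133 133 132 136 144 144 145 145]
 [135 134 134 134 135 135 134 133 134 134 134 134 135 134]
 [135 135 134 134 134 135 135 134 134 135 134 135 134 134]]
320.75252525252523 237.7171717171717 198
```

Call:
move_arm(
  plan=[
    {"tx": -0.2,"ty": 0.27,"tz": 0,"wx": 0,"wy": -0.002,"wz": 0},
    {"tx": 0,"ty": 0,"tz": 1,"wx": 0,"wy": 0,"wz": 0},
    {"tx": 0,"ty": 0,"tz": 1,"wx": 0,"wy": 0,"wz": 0},
    {"tx": 0,"ty": 0,"tz": 1,"wx": 0,"wy": 0,"wz": 0},
    {"tx": 0,"ty": 0,"tz": 0.8,"wx": 0,"wy": 0,"wz": 0},
    {"tx": 0,"ty": 0,"tz": 0.5,"wx": 0,"wy": 0,"wz": 0},
    {"tx": 0,"ty": 0,"tz": 0.25,"wx": 0,"wy": 0,"wz": 0},
    {"tx": 0,"ty": 0,"tz": 0,"wx": 0,"wy": 0,"wz": 0},
    {"tx": 0,"ty": 0,"tz": 0,"wx": 0,"wy": 0,"wz": 0},
    {"tx": 0,"ty": 0,"tz": 0,"wx": 0,"wy": 0,"wz": 0},
  ],
)

```text
time_s: 7.25
ee_pos: [566.7, -266.0, 166.1]
ee_rot: [180.0, 25.0, 8.6]
force: [0.0, 0.1, -0.6]
gripper_width: 24.3
gripper_force: 35.0
```

```bash
cat > chk.py <<'E'
import sys
from h import *
from workcell import env
P=[]
for i in range(8):
    f=grab('wrist',sys.argv[1]+'.png');s=env.state();P.append(np.r_[s['ee_pos'],s['ee_rot']%360,s['force']])
sd=np.std(P,0);P=np.mean(P,0);print(P.round(2),'sd',sd.round(2),'w',s['gripper_width'],'t',s['time_s'])
n=np.array([0.4178,0.0636,0.9063]);sp=np.array([533.2,-271.1,95.9])
Rt=R.from_euler('xyz',P[3:6],degrees=True);goal=R.from_euler('xyz',[180,25,8.65],degrees=True)
print('spot rel predicted tip, tool axes',(Rt.inv().apply(sp-P[:3])-[0,0,71]).round(2),'rot',(Rt.inv()*goal).as_rotvec().round(4),'axial N',(P[6:9]@n).round(2))
print('tip px',proj(f,P[:3]+Rt.apply([0,0,71])),'dot px',proj(f,sp))
np.set_printoptions(linewidth=200)
E
python3 chk.py w4
```

```text
[ 5.6653e+02 -2.6588e+02  1.6582e+02  1.7998e+02  2.5070e+01  8.6400e+00
 -2.6000e-01 -2.8000e-01 -1.2900e+00] sd [0.12 0.02 0.14 0.01 0.02 0.   0.34 0.57 0.21] w 23.92745787353758 t 7.65
spot rel predicted tip, tool axes [-0.94  0.12  6.63] rot [ 0.0003  0.0012 -0.0002] axial N -1.29
tip px [317.90752873 252.39330011] dot px [318.09425437 251.05321658]
```

Call:
move_arm(
  plan=[
    {"tx": -0.09,"ty": 0.01,"tz": 0.1,"wx": 0,"wy": 0,"wz": 0},
    {"tx": 0,"ty": 0,"tz": 0.2,"wx": 0,"wy": 0,"wz": 0},
    {"tx": 0,"ty": 0,"tz": 0.2,"wx": 0,"wy": 0,"wz": 0},
    {"tx": 0,"ty": 0,"tz": 0.1,"wx": 0,"wy": 0,"wz": 0},
    {"tx": 0,"ty": 0,"tz": 0.1,"wx": 0,"wy": 0,"wz": 0},
    {"tx": 0,"ty": 0,"tz": 0.1,"wx": 0,"wy": 0,"wz": 0},
    {"tx": 0,"ty": 0,"tz": 0.1,"wx": 0,"wy": 0,"wz": 0},
    {"tx": 0,"ty": 0,"tz": 0,"wx": 0,"wy": 0,"wz": 0},
    {"tx": 0,"ty": 0,"tz": 0,"wx": 0,"wy": 0,"wz": 0},
    {"tx": 0,"ty": 0,"tz": 0,"wx": 0,"wy": 0,"wz": 0},
  ],
)

```text
time_s: 8.48
ee_pos: [561.7, -266.6, 158.1]
ee_rot: [180.0, 25.1, 8.6]
force: [-0.6, -0.2, 0.2]
gripper_width: 23.8
gripper_force: 35.0
```

```bash
python3 chk.py w5; python3 - <<'E'
from h import *
f=load('w5.png');g=load('w4.png')
cv2.imwrite('pics/c5.png',np.hstack([cv2.resize(x['color'][200:280,280:360,::-1],(400,400)) for x in(g,f)]))
E
```

```text
[ 5.6169e+02 -2.6663e+02  1.5795e+02  1.8000e+02  2.5100e+01  8.6400e+00
 -1.9000e-01  4.8000e-01  9.7000e-01] sd [0.02 0.02 0.06 0.   0.   0.   0.81 0.39 0.32] w 23.82890167698904 t 8.8833
spot rel predicted tip, tool axes [ 0.21  0.13 -2.57] rot [-0.      0.0017 -0.0002] axial N 0.83
tip px [317.83530369 252.45601081] dot px [318.02063823 253.21049314]
```

View pics/c5.png

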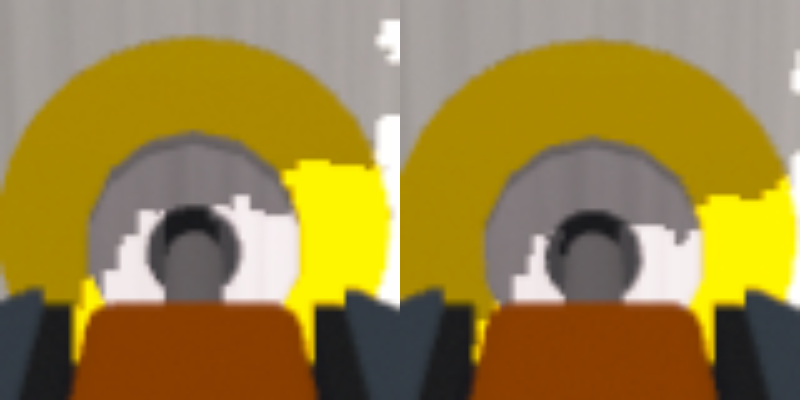

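The tip is inside the dot, and force (about 2.1 N) and position agree on roughly 2.6 mm of sink. I need about 2.4 mm more.

Call:
move_arm(
  plan=[
    {"tx": 0,"ty": 0,"tz": 0.08,"wx": 0,"wy": 0,"wz": 0},
    {"tx": 0,"ty": 0,"tz": 0.08,"wx": 0,"wy": 0,"wz": 0},
    {"tx": 0,"ty": 0,"tz": 0.08,"wx": 0,"wy": 0,"wz": 0},
    {"tx": 0,"ty": 0,"tz": 0,"wx": 0,"wy": 0,"wz": 0},
    {"tx": 0,"ty": 0,"tz": 0,"wx": 0,"wy": 0,"wz": 0},
    {"tx": 0,"ty": 0,"tz": 0,"wx": 0,"wy": 0,"wz": 0},
    {"tx": 0,"ty": 0,"tz": 0,"wx": 0,"wy": 0,"wz": 0},
    {"tx": 0,"ty": 0,"tz": 0,"wx": 0,"wy": 0,"wz": 0},
  ],
)

```text
time_s: 9.55
ee_pos: [560.8, -266.8, 155.8]
ee_rot: [180.0, 25.1, 8.6]
force: [0.2, 1.8, 1.5]
gripper_width: 23.5
gripper_force: 35.0
```

```bash
python3 chk.py w6; python3 chk.py w7
```

```text
[ 5.6074e+02 -2.6682e+02  1.5571e+02  1.7999e+02  2.5090e+01  8.6400e+00
  3.0000e-02  1.2700e+00  2.6500e+00] sd [0.02 0.01 0.03 0.   0.   0.   0.49 0.48 0.43] w 24.152984174799933 t 9.95
spot rel predicted tip, tool axes [ 0.12  0.08 -5.02] rot [ 0.      0.0016 -0.0002] axial N 2.49
tip px [317.83309279 252.43441252] dot px [317.9415109  254.30802361]
[ 5.6072e+02 -2.6682e+02  1.5567e+02  1.7999e+02  2.5100e+01  8.6400e+00
  3.5000e-01  7.6000e-01  2.8700e+00] sd [0.01 0.01 0.01 0.   0.   0.   0.62 0.51 0.47] w 24.117476806836656 t 10.35
spot rel predicted tip, tool axes [ 0.12  0.09 -5.06] rot [ 0.      0.0017 -0.0002] axial N 2.79
tip px [317.82688448 252.43301785] dot px [317.94131873 254.31573442]
```

```bash
python3 - <<'E'
from h import *
f=load('w7.png');g=grab('scene','s7.png');t=grab('top','t7.png')
cv2.imwrite('pics/c7.png',np.hstack([cv2.resize(f['color'][200:280,280:360,::-1],(390,400)),cv2.resize(g['color'][200:400,100:300,::-1],(400,400))]))
for n,c,o in(('s',g,'scene0.png'),('t',t,'top0.png')): print(n,[b[2].round(1).tolist() for b in blobs(c,'orange')[2]],[b[2].round(1).tolist() for b in blobs(load(o),'orange')[2]])
E
```

```text
s [[493.8, 125.6], [275.7, 229.8], [250.1, 259.7], [324.3, 285.6], [401.3, 287.0], [188.8, 291.9]] [[488.5, 124.4], [276.0, 229.6], [284.2, 257.3], [250.1, 260.0], [324.3, 285.4], [400.0, 288.5]]
t [[362.8, 189.1], [2.3, 215.5], [491.9, 240.5], [379.3, 270.2]] [[362.7, 189.0], [2.5, 215.3], [374.2, 230.0], [379.4, 270.2]]
```

View pics/c7.png

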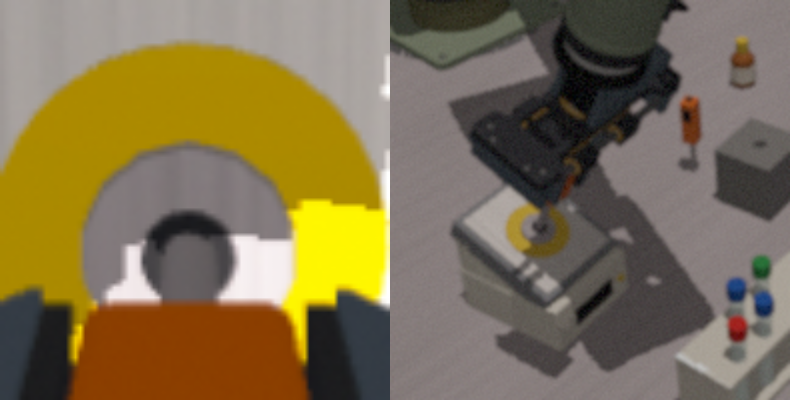

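The tip sits on the black dot, square to the face, with the disc partly sunk. The decoys haven't moved in either fixed view (top (363,189) and (379,270)), and the stand is empty. I'm handing it in.

```bash
python3 -c "
from workcell import env
print(env.job_done())"
```

```text
the job is handed in; nothing more can be done
None
```

I handed the job in with the orange probe still gripped, its tip on the yellow heater's black dot and square to the face, and the disc sunk about 5 mm (about 4 N, steady); the blue heater was not approached and the other things look unmoved.

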